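# Load and flush the sample pot

## Task

Tip the hinged loading tray up by its bar handle so that all four sample pellets slide into the steel pot, and let the tray back down. Then take the gas charger out of its stand, press its open brass nose squarely onto the sloped gas nipple until the sprung collar snaps down, and keep it pressed there: finish while still gripping the charger and holding the collar fully down against its spring. Leave the bottle, the timer and the spatula where they are.

Things in the scene. Friction and masses are not known exactly. Their poses are not given: they have to be found in the camera images.
- station: Fixed level grey base plate 300 x 360 x 12 mm carrying the pot, the tray and the gas inlet. Origin: centre of its underside on the bench; x points from the pot to the tray's handle (roughly away from the robot), y from the inlet towards the pot and tray, z up. Beige inlet housing 100 x 100 mm, its top 70 mm above the bench, centred at (95, -120) mm.
- pot_floor (a point): Centre of the floor of the open square steel pot, at (-95, 100, 12) mm of the station, axes as the station. Inside 120 mm (x) by 140 mm (y); walls 5 mm; wall under the tray lip reaches 60 mm above the bench, side walls 80 mm, the wall on the robot side 95 mm.
- tray_hinge (a point): Middle of the tray's hinge line, at (-30, 100, 66) mm of the station, fixed; the hinge line runs along the station's y.
- tray (a joint): Angle of the loading tray (rad): 0 level on its rest, up to 1.15 as the handle end is lifted; the pellets slide from 0.45 to 0.65 over the open hinge end into the pot, towards the robot. Falls back to 0 when let go. Aluminium, 0.25 kg, 120 mm long from the hinge, 100 mm wide, floor 4 mm, 26 mm rim on the other three sides.
- tray_handle (a point): Middle of the tray's round steel bar handle, 10 mm thick, 82 mm long along the station's y, carried on two thin side arms 72 mm apart; moves with the tray. With the tray level it is 165 mm in x and 12 mm up from the hinge (78 mm above the bench), 45 mm beyond the tray's end rim, with free space below it.
- nipple: Fixed steel gas nipple standing out of a round dark boss (48 mm diameter) on the inlet housing. Origin: centre of the boss's face, at (85, -120, 85) mm of the station; z runs outwards along the nipple, tilted 0.5 rad from vertical towards the station's -x (towards the robot). Post 18 mm diameter with a domed end.
- nipple_tip (a point): Domed tip of the nipple, 38 mm along the nipple's z from its origin.
- collar_top (a point): Centre of the top face of the brass collar, a 31 mm disc around the nipple; at rest 19 mm along the nipple's z (19 mm below the tip), moves with the collar.
- collar (a joint): How far the sprung collar is pushed down along the nipple (m): 0 at rest, 0.011 at its stop. It needs about 11 N to start and 14 N at 2.5 mm, then gives way (snaps) and presses back with only about 6 N at the stop; it springs back up when let go.
- charger: Loose gas charger, 0.18 to 0.29 kg, 112 mm long, round: hollow brass nose 32 mm diameter, 34 mm long, bore 21 mm and 34 mm deep; steel body 36 mm diameter from 34 to 104 mm; black cap 22 mm. Origin: centre of the nose's open mouth; z from the mouth to the cap. Stands nose down in its stand. With its mouth on the collar at the stop, its origin is 8 mm along the nipple's z.
- stand: Fixed grey block 80 x 80 x 50 mm with a 35 mm hole, 30 mm deep, in the centre of its top, in which the charger stands (its mouth 20 mm above the bench). Origin: centre of its underside.
- pellet0: One of four alike pressed sample pellets, brown discs 24 mm diameter, 14 mm thick, 15 g, lying on the tray at the start. Origin: centre of its underside.
- pellet1: One of four alike pressed sample pellets, brown discs 24 mm diameter, 14 mm thick, 15 g, lying on the tray at the start. Origin: centre of its underside.
- pellet2: One of four alike pressed sample pellets, brown discs 24 mm diameter, 14 mm thick, 15 g, lying on the tray at the start. Origin: centre of its underside.
- pellet3: One of four alike pressed sample pellets, brown discs 24 mm diameter, 14 mm thick, 15 g, lying on the tray at the start. Origin: centre of its underside.
- bottle: Bystander: clear plastic bottle, 60 mm diameter, 150 mm tall. Origin: centre of its underside.
- timer: Bystander: white bench timer 30 x 75 x 60 mm. Origin: centre of its underside.
- spatula: Bystander: spatula about 160 mm long lying on the bench. Origin: centre of its underside; x along it.

How it is judged:
By the outcome, as a careful person would: the job done as asked, in the order asked, and still so for the second after the job is handed in, while the arm keeps its last pose, push and grip.
It also fails if it takes over 58 s, if anything falls off the work surface, if the arm or the gripper's body presses on something with over 40 N, if the wrist force passes 120 N, or if a joint passes its speed limit or range.

## Robot

A 6-joint arm with a two-finger parallel gripper is mounted at the origin on the work surface. World frame = base frame: x ahead of the robot, y to its left, z up, the work surface at z = 0. Lengths are in m, angles in degrees, forces in N, time in s.
With the tool pointing down it reaches from about 0.15 to 0.775 m from the base axis. Payload 6.1 kg.
Tool frame: the origin (TCP) lies at the very end of the fingers, on their centre line; the grasp point (between the pads) lies 19 mm behind it; z points along the fingers, y is the line along which they close (so a half turn about z gives the same grasp; the last joint's range is limited). The gripper opens to 85 mm and grips with 20 to 120 N. Pads are 22 mm wide; open, the fingers measure 114 mm over their backs; the gripper's body (76 mm by 85 mm) begins 54 mm behind the grasp point. The pads swing forward as they close: fully open they stand 13 mm farther back than shut.
Start: joints at [68.64, 7.208, -2.269, 80.523, 0, 90], TCP at [0.191, 0.489, 0.231] pointing down, gripper open.
Joint ranges: [-155.77, 155.77], [-54.66, 111.73], [-72.52, 77.12], [-102.08, 115.82], [-83.92, 84.16], [-180, 180]. Speed limits (degrees/s): [136.94, 136.94, 172.46, 180, 180, 180].

## Interface

Orientations are given as [roll, pitch, yaw] about the fixed x, y, z axes, in that order (R = Rz(yaw) Ry(pitch) Rx(roll)).
In Python, from rig import telemetry, imaging, arm gives the robot as it stands. The module is installed in compiled form; this text tells all that it offers.
- The arm moves only by the tool apply_moves, never from a script. Its argument "deltas" is a list of rows, each an object with "dp": the shift along the world's x, y, z in cm, a list of three; "turn": the turn about the world's z in rad. A call has 1 to 8 rows; each row is the pose to reach, as a shift and turn from the pose commanded when the call began; what a row does not reach only later rows make up. A row lasts 1/10 s, in which the tool goes at most 50 mm and 8.59 degrees, less where a joint would pass 70% of its speed; a pose out of reach is approached as far as the arm can. A call with a gripper value outside its range is refused whole. "jaw" is the finger opening in cm, from 0 to 8.54, set as the call begins (left out, the last holds). The fingers move at their own pace and stop on an object; the grip force is fixed at half the most. Time passes only in rows, so rows that repeat a pose let the fingers close. It gives the time, the measured TCP pose, the force, the opening and the grip force at its end, in the units of the state.
- telemetry.observe(): the state, without advancing time (a new reading comes with each control period).
- imaging.get_image(name): name is "side" or "top"; returns a dict with "frame" (400x640x3 uint8, red, green, blue), "fx", "fy", "cx", "cy" (pixels), "dist_coeffs" ([k1, k2, p1, p2, k3] as OpenCV has them; the pictures are not rectified), "T" (4x4, takes a point from camera to world coordinates). Camera axes: x right, y up, looking along -z (the intrinsics and any distortion apply to the point x, -y, -z); pixel columns grow to the right and rows downward; lengths in m; the calibration is good to about 2 mm. A picture is of the moment at which its call begins. There is no depth.
- arm.sign_off(): hands the job in; it is judged then, once.
The state is a dict: "t": time; "qpos": joint angles; "dq": joint speeds; "joint_efforts": joint torques, N m; "tool_pos": TCP position; "tool_rot": TCP orientation; "wrist_force": force on the tool from outside, world axes, zero at the start; "moment": the same for the moment, N m; "grip_width": finger opening in m; "grasp_force": force on a finger pad.
Only numpy, scipy, OpenCV 4.12 (cv2) and the standard library are available. Lean on these libraries where they do the work, as an engineer would, in place of code of your own. Each camera call takes 0.05 s, during which the arm holds its last target. There are 200 camera calls.

## Working session

There is one attempt and no reset: what is moved stays moved. The work goes in short steps, Python scripts to look and compute and a tool call to move; the robot and the scene stay as the last step left them, time stands still between calls to the robot, and variables do not carry over. Pictures are saved under pics/ and viewed, at most 10 in all, crops included, and the job is handed in when it is done.

Besides the shell and the picture viewer there is one more tool, called after "Emit:" as name(argument=value, ...), one argument or row to a line, values as JSON. apply_moves: Moves the arm, as the interface text tells. Its arguments: {"type":"object","properties":{"deltas":{"type":"array"},"jaw":{"type":"number"}},"required":["deltas"]}

```bash
mkdir -p pics
cat > h.py <<'E'
import numpy as np, cv2, pickle
from rig import telemetry, imaging, arm
def grab(n):
    d=imaging.get_image(n); return d
def K(d): return np.array([[d['fx'],0,d['cx']],[0,d['fy'],d['cy']],[0,0,1]],float)
F=np.diag([1.,-1,-1])
def ray(d,uv):
    p=cv2.undistortPoints(np.array([[uv]],float),K(d),np.array(d['dist_coeffs'],float))[0,0]
    T=np.array(d['T']); v=T[:3,:3]@F@np.array([p[0],p[1],1]); return T[:3,3],v/np.linalg.norm(v)
def atz(d,uv,z):
    o,v=ray(d,uv); return o+v*(z-o[2])/v[2]
def tri(dus):
    A=0;b=0
    for d,uv in dus:
        o,v=ray(d,uv);M=np.eye(3)-np.outer(v,v);A=A+M;b=b+M@o
    X=np.linalg.solve(A,b); return X,[np.round(proj(d,X)[0]-uv,1) for d,uv in dus]
def proj(d,X):
    T=np.array(d['T']);X=np.atleast_2d(X);P=(F@T[:3,:3].T@(X-T[:3,3]).T).T
    return cv2.projectPoints(P,np.zeros(3),np.zeros(3),K(d),np.array(d['dist_coeffs'],float))[0][:,0]
def save(d,name,crop=None,s=1):
    f=d['frame'][:,:,::-1]
    if crop: x0,y0,x1,y1=crop; f=f[y0:y1,x0:x1]
    cv2.imwrite('pics/'+name,cv2.resize(f,None,fx=s,fy=s,interpolation=cv2.INTER_CUBIC))
E
python3 - <<'E'
from h import *
for n in('side','top'):
    d=grab(n);pickle.dump(d,open(n+'0.pkl','wb'));save(d,n+'0.png',s=1.25)
    print(n,np.round(d['T'],3).tolist(),d['fx'],d['cx'],d['cy'],d['dist_coeffs'])
print(telemetry.observe())
E
```

```text
side [[0.974, 0.161, -0.158, 0.39], [-0.226, 0.667, -0.71, -0.642], [-0.009, 0.727, 0.686, 0.745], [0.0, 0.0, 0.0, 1.0]] 385.724739741897 316.9539914193956 201.01486395685401 [0.03295351 0.         0.         0.         0.        ]
top [[-0.017, 0.988, -0.154, 0.396], [-0.999, -0.012, 0.039, 0.055], [0.037, 0.155, 0.987, 1.047], [0.0, 0.0, 0.0, 1.0]] 424.9740223783325 312.20791603812904 196.49187466841028 [-0.0175241  0.         0.         0.         0.       ]
{'t': 0.1, 'qpos': array([ 6.86395601e+01,  7.23967617e+00, -2.31939372e+00,  8.05231587e+01,
       -2.12554677e-03,  8.99986605e+01]), 'dq': array([-0.06066681, -0.04262526,  0.10543825,  0.0646567 ,  0.02030975,
        0.05219877]), 'joint_efforts': array([ 1.32230471e-03, -4.36899662e+01,  3.53609669e+01,  1.35518453e-02,
       -1.54220368e-05,  5.88151437e-06]), 'tool_pos': array([0.19110482, 0.48860476, 0.23059907]), 'tool_rot': array([-1.79917771e+02,  2.12362217e-03,  1.58640903e+02]), 'wrist_force': array([-0.32396494, -0.24234795,  0.18603934]), 'moment': array([0.00564616, 0.01706095, 0.04902679]), 'grasp_force': 0.0, 'grip_width': 0.08551896423071978}
```

View pics/side0.png

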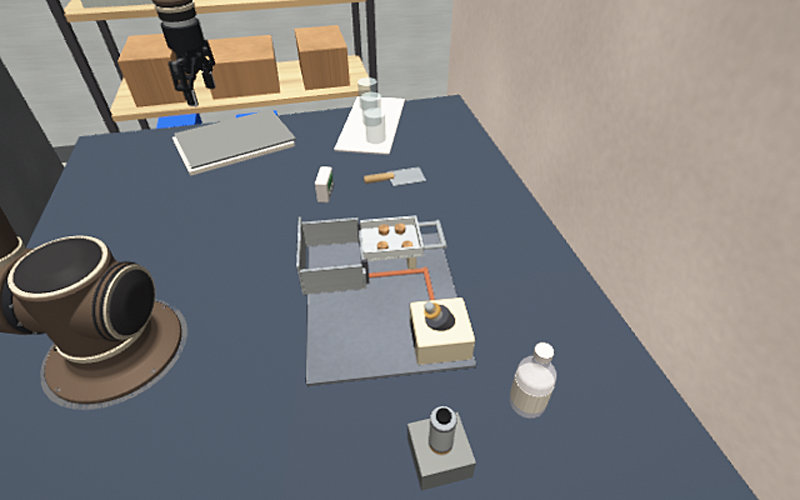

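View pics/top0.png

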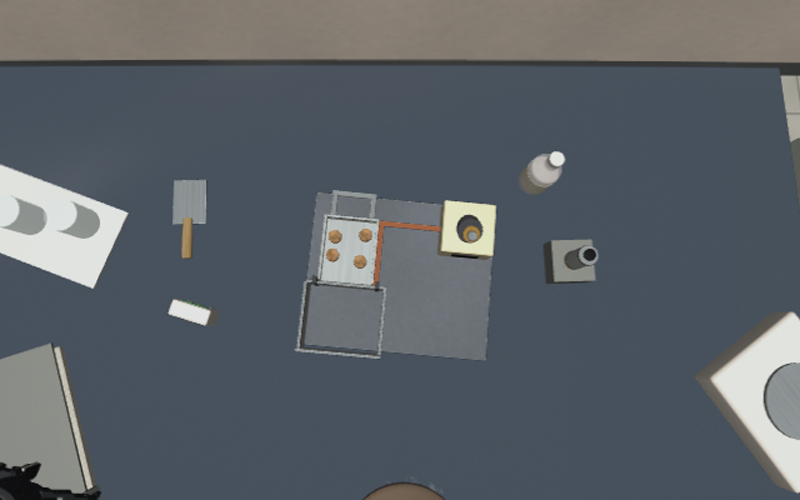

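The views show the tray with 4 pellets, the pot on the robot side, the handle at top (354,205), the nipple at top (472,233), and the charger in its stand at top (580,258), side (441,430). Enlarging both.

Run:
```python
from h import *
t=pickle.load(open('top0.pkl','rb'));s=pickle.load(open('side0.pkl','rb'))
save(t,'t1.png',(235,140,485,295),3.2); save(s,'s1.png',(230,165,450,395),2.6)
```

```text
(no output)
```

View pics/t1.png

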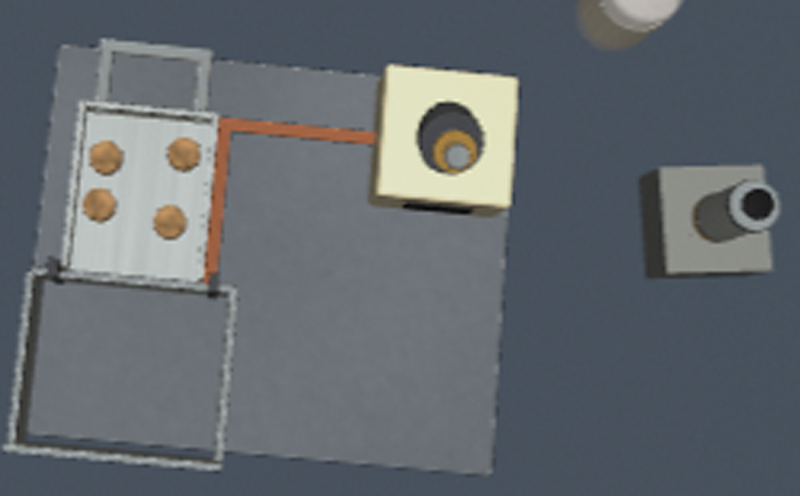

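View pics/s1.png

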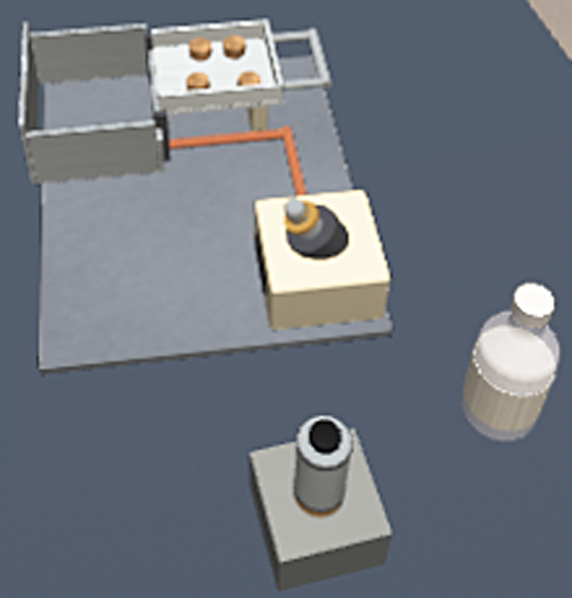

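```bash
cat > fit.py <<'E'
from h import *
from scipy.optimize import least_squares
t=pickle.load(open('top0.pkl','rb'));s=pickle.load(open('side0.pkl','rb'))
def P(c,u):return np.array(u)/3.2+[235,140] if c=='t' else np.array(u)/2.6+[230,165]
L=[('t',(150,180,12),(60,46)),('t',(-150,-180,12),(491,473)),('t',(145,-70,70),(387,65)),('t',(145,-170,70),(518,77)),
('t',(66.8,-120,118.3),(457,156)),('t',(135,141,78),(101,44)),('t',(135,59,78),(211,54)),('t',(-160,175,95),(5,450)),('t',(-160,25,95),(220,466)),
('s',(-150,-180,12),(40,368)),('s',(150,-180,12),(390,328)),('s',(145,-170,70),(386,278)),('s',(145,-70,70),(366,190)),('s',(45,-70,70),(256,200)),
('s',(66.8,-120,118.3),(295,207)),('s',(-160,175,95),(25,25)),('s',(135,141,78),(314,31)),('s',(135,59,78),(325,85))]
D={'t':t,'s':s}
def W(p,X):
    c,q=np.cos(p[2]),np.sin(p[2]);X=np.array(X)/1000;return np.array([p[0]+c*X[0]-q*X[1],p[1]+q*X[0]+c*X[1],X[2]])
def r(p):return np.concatenate([proj(D[c],W(p,X))[0]-P(c,u) for c,X,u in L])
o=least_squares(r,[.45,0,0],loss='soft_l1');p=o.x
if __name__=='__main__':
    print('station',p,np.degrees(p[2]));print(np.round(r(p).reshape(-1,2),1).tolist())
    for n,X in dict(tip=(66.8,-120,118.3),orig=(85,-120,85),handle=(135,100,78),hinge=(-30,100,66),pot=(-95,100,12)).items():print(n,np.round(W(p,X),4))
    tr=lambda a,b:tri([(t,P('t',a)),(s,P('s',b))])
    print('tip',tr((457,156),(295,207)));print('cap',tr((760,204),(325,435)))
    print('hA',tr((101,44),(314,31)));print('hB',tr((211,54),(325,85)))
    for a,b in [((660,168),(250,455)),((763,165),(355,430)),((771,272),(390,528)),((664,277),(274,562))]:print('stand',tr(a,b))
    print('bottle',[atz(t,P('t',(610,25)),0)])
E
python3 fit.py
```

```text
station [ 0.50100383 -0.00452596 -0.10796676] -6.186039723154062
[[-0.0, -1.6], [0.8, 0.1], [0.3, -1.6], [1.1, -1.2], [1.1, 0.9], [0.3, -0.4], [0.8, -0.2], [-0.2, -0.4], [0.9, 0.8], [-1.2, -0.4], [1.0, -0.1], [1.9, -0.1], [-0.7, -1.5], [-1.2, -1.1], [-2.5, -2.0], [-1.2, -1.9], [-1.3, -0.4], [0.3, -0.7]]
tip [ 0.5545 -0.131   0.1183]
orig [ 0.5726 -0.133   0.085 ]
handle [0.646  0.0803 0.078 ]
hinge [0.482  0.0981 0.066 ]
pot [0.4173 0.1051 0.012 ]
tip (array([ 0.55926338, -0.13050888,  0.10949619]), [array([ 0. , -0.6]), array([-0.6,  0.1])])
cap (array([ 0.51987904, -0.33721816,  0.12855624]), [array([ 0. , -0.6]), array([-0.7,  0.2])])
hA (array([0.65221432, 0.121735  , 0.07502927]), [array([ 0.1, -0.9]), array([-0.7,  0.2])])
hB (array([0.64187437, 0.04147982, 0.07388053]), [array([-0. ,  0.1]), array([ 0.1, -0. ])])
stand (array([ 0.51892457, -0.29581936,  0.04861283]), [array([ 0.8, 15.9]), array([19. , -6.4])])
stand (array([ 0.54315746, -0.33967764,  0.13128242]), [array([-0.1,  1.1]), array([ 1.4, -0.3])])
stand (array([ 0.51543415, -0.37653253,  0.07116858]), [array([  3.1, -16.8]), array([-23.3,   2.4])])
stand (array([ 0.48817245, -0.33382366, -0.0640776 ]), [array([ 0. , -1.4]), array([-1.8,  0.4])])
bottle [array([ 0.68241962, -0.28033756,  0.        ])]
```

Emit:
apply_moves(
  deltas=[
    {"dp": [45.5,-40.8,-6],"turn": -1.306},
    {"dp": [45.5,-40.8,-6],"turn": -1.306},
    {"dp": [45.5,-40.8,-6],"turn": -1.306},
    {"dp": [45.5,-40.8,-6],"turn": -1.306},
    {"dp": [45.5,-40.8,-6],"turn": -1.306},
    {"dp": [45.5,-40.8,-6],"turn": -1.306},
    {"dp": [45.5,-40.8,-6],"turn": -1.306},
    {"dp": [45.5,-40.8,-6],"turn": -1.306},
  ],
  jaw=3.5,
)

```text
t: 0.9
tool_pos: [0.4886, 0.2214, 0.1918]
tool_rot: [-180.0, 0.0, 89.5]
wrist_force: [0.4, 0.2, -0.2]
grip_width: 0.0351
grasp_force: 0.0
```

Run:
```python
from fit import *
tr=lambda a,b:tri([(t,P('t',a)),(s,P('s',b))])
q=[tr(a,b) for a,b in [((660,168),(355,430)),((763,165),(390,528)),((771,272),(274,562)),((664,277),(250,455))]]
for x in q:print(x)
print(np.mean([x[0] for x in q],0))
print('rings',tr((755,206),(323,437)),tr((710,220),(318,515)))
```

```text
(array([ 0.55991105, -0.29761462,  0.04583   ]), [array([ 0.1, -0.7]), array([-0.9,  0.2])])
(array([ 0.55955339, -0.37443001,  0.05215244]), [array([ 0. , -0.4]), array([-0.6,  0.1])])
(array([ 0.47797773, -0.3762646 ,  0.04714859]), [array([-0.,  0.]), array([ 0., -0.])])
(array([ 0.47856882, -0.2966699 ,  0.04180264]), [array([ 0. , -1.1]), array([-1.4,  0.3])])
[ 0.51900275 -0.33624478  0.04673342]
rings (array([ 0.51923335, -0.33573673,  0.12344991]), [array([ 0. , -0.6]), array([-0.7,  0.2])]) (array([ 0.52079529, -0.34224232,  0.02194486]), [array([-0. ,  0.1]), array([ 0.1, -0. ])])
```

Emit:
apply_moves(
  deltas=[
    {"dp": [15.5,-14.0,-2],"turn": -0.1},
    {"dp": [15.5,-14.0,-2],"turn": -0.1},
    {"dp": [15.5,-14.0,-2],"turn": -0.1},
    {"dp": [15.5,-14.0,-2],"turn": -0.1},
    {"dp": [15.5,-14.0,-2],"turn": -0.1},
    {"dp": [15.5,-14.0,-2],"turn": -0.1},
    {"dp": [15.5,-14.0,-2],"turn": -0.1},
  ],
)

```text
t: 1.6
tool_pos: [0.6418, 0.0837, 0.1719]
tool_rot: [-179.9, -0.0, 84.2]
wrist_force: [-0.6, 0.7, 0.0]
grip_width: 0.0349
grasp_force: 0.0
```

Emit:
apply_moves(
  deltas=[
    {"dp": [0.45,-0.3,-4],"turn": -0.007},
    {"dp": [0.45,-0.3,-8],"turn": -0.007},
    {"dp": [0.45,-0.3,-11.2],"turn": -0.007},
    {"dp": [0.45,-0.3,-11.2],"turn": -0.007},
  ],
)

```text
t: 2.0
tool_pos: [0.6427, 0.0815, 0.0559]
tool_rot: [-179.5, 0.1, 83.9]
wrist_force: [-0.8, -0.3, 0.1]
grip_width: 0.0348
grasp_force: 0.0
```

Run:
```python
from h import *
t=grab('top');s=grab('side')
a=t['frame'][135:260,230:350];b=s['frame'][140:240,290:420]
r=lambda f:cv2.resize(f,(390,390),interpolation=cv2.INTER_CUBIC)
cv2.imwrite('pics/h1.png',np.hstack([r(a),r(b)])[:,:,::-1])
print(telemetry.observe()['tool_pos'],telemetry.observe()['wrist_force'])
```

```text
[0.64626489 0.08144319 0.06126133] [ 1.45670177 -0.2949822   1.18639741]
```

View pics/h1.png

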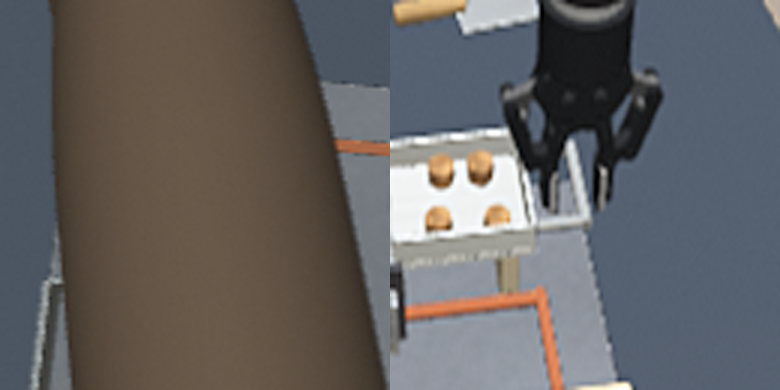

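The side view shows the fingers straddling the bar (~(580,190) in the crop), so I close on it.

Emit:
apply_moves(
  deltas=[
    {"dp": [0,0,0],"turn": 0},
    {"dp": [0,0,0],"turn": 0},
    {"dp": [0,0,0],"turn": 0},
    {"dp": [0,0,0],"turn": 0},
    {"dp": [0,0,0],"turn": 0},
  ],
  jaw=0.5,
)

```text
t: 2.6
tool_pos: [0.6469, 0.081, 0.0632]
tool_rot: [179.9, -0.1, 83.8]
wrist_force: [-5.8, 1.7, 7.1]
grip_width: 0.0078
grasp_force: 58.6
```

Emit:
apply_moves(
  deltas=[
    {"dp": [-0.07,0.01,0.8],"turn": 0},
    {"dp": [-0.21,0.02,1.64],"turn": 0},
    {"dp": [-0.38,0.04,2.4],"turn": 0},
    {"dp": [-0.57,0.06,3.25],"turn": 0},
    {"dp": [-0.8,0.09,4.0],"turn": 0},
    {"dp": [-1.08,0.12,4.82],"turn": 0},
    {"dp": [-1.4,0.15,5.6],"turn": 0},
    {"dp": [-1.76,0.19,6.33],"turn": 0},
  ],
)

```text
t: 3.4
tool_pos: [0.6307, 0.0827, 0.1251]
tool_rot: [179.8, -0.1, 83.8]
wrist_force: [3.2, 4.8, -1.4]
grip_width: 0.0079
grasp_force: 58.4
```

Emit:
apply_moves(
  deltas=[
    {"dp": [-0.4,0.05,0.72],"turn": 0},
    {"dp": [-0.83,0.09,1.43],"turn": 0},
    {"dp": [-1.28,0.14,2.1],"turn": 0},
    {"dp": [-1.78,0.19,2.77],"turn": 0},
    {"dp": [-2.3,0.25,3.4],"turn": 0},
    {"dp": [-2.87,0.31,4.0],"turn": 0},
    {"dp": [-3.45,0.38,4.6],"turn": 0},
    {"dp": [-4.08,0.44,5.14],"turn": 0},
  ],
)

```text
t: 4.2
tool_pos: [0.592, 0.0869, 0.1783]
tool_rot: [179.5, -0.1, 83.8]
wrist_force: [6.8, 4.4, 4.4]
grip_width: 0.0075
grasp_force: 58.6
```

Run:
```python
from h import *
s=grab('side');save(s,'tilt.png',(220,100,420,250),3)
print(telemetry.observe()['tool_pos'],telemetry.observe()['wrist_force'],telemetry.observe()['grip_width'])
```

```text
[0.59096682 0.08699807 0.1792909 ] [5.54133567 4.26325236 3.94032871] 0.007241735576914283
```

View pics/tilt.png

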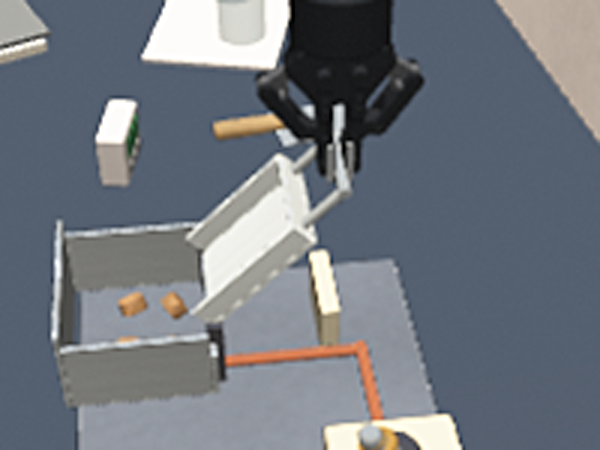

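The tray is empty at about 0.8 rad, with pellets in the pot: crop (133,303), (174,305), (128,342), and the fourth probably hidden behind the near wall. I lower the tray now.

Emit:
apply_moves(
  deltas=[
    {"dp": [0.63,-0.06,-0.54],"turn": 0},
    {"dp": [1.21,-0.13,-1.14],"turn": 0},
    {"dp": [1.78,-0.19,-1.74],"turn": 0},
    {"dp": [2.3,-0.25,-2.37],"turn": 0},
    {"dp": [2.8,-0.3,-3.04],"turn": 0},
    {"dp": [3.25,-0.35,-3.71],"turn": 0},
    {"dp": [3.68,-0.39,-4.42],"turn": 0},
    {"dp": [4.08,-0.44,-5.14],"turn": 0},
  ],
)

```text
t: 5.05
tool_pos: [0.6311, 0.0826, 0.1243]
tool_rot: [179.8, -0.1, 83.8]
wrist_force: [2.8, 6.4, 0.8]
grip_width: 0.0076
grasp_force: 61.6
```

Emit:
apply_moves(
  deltas=[
    {"dp": [0.36,-0.04,-0.73],"turn": 0},
    {"dp": [0.68,-0.07,-1.5],"turn": 0},
    {"dp": [0.96,-0.1,-2.33],"turn": 0},
    {"dp": [1.19,-0.13,-3.1],"turn": 0},
    {"dp": [1.38,-0.15,-3.9],"turn": 0},
    {"dp": [1.55,-0.17,-4.7],"turn": 0},
    {"dp": [1.69,-0.18,-5.5],"turn": 0},
    {"dp": [1.76,-0.19,-6.3],"turn": 0},
  ],
)

```text
t: 5.85
tool_pos: [0.647, 0.0804, 0.0646]
tool_rot: [179.9, -0.1, 83.7]
wrist_force: [-25.4, 3.2, 65.6]
grip_width: 0.0077
grasp_force: 67.8
```

Emit:
apply_moves(
  deltas=[
    {"dp": [0,0,0],"turn": 0},
    {"dp": [0,0,0],"turn": 0},
  ],
)

```text
t: 6.05
tool_pos: [0.6469, 0.0804, 0.0652]
tool_rot: [179.9, -0.1, 83.8]
wrist_force: [-12.3, 2.1, 27.2]
grip_width: 0.0071
grasp_force: 63.6
```

Emit:
apply_moves(
  deltas=[
    {"dp": [0,0,0.2],"turn": 0},
    {"dp": [0,0,0.2],"turn": 0},
    {"dp": [0,0,0.2],"turn": 0},
    {"dp": [0,0,0.2],"turn": 0},
    {"dp": [0,0,4],"turn": 0},
    {"dp": [0,0,8],"turn": 0},
    {"dp": [0,0,13],"turn": 0},
    {"dp": [0,0,15],"turn": 0},
  ],
  jaw=3.5,
)

```text
t: 6.85
tool_pos: [0.6483, 0.0801, 0.2152]
tool_rot: [179.7, -0.0, 83.7]
wrist_force: [1.1, -0.3, -0.9]
grip_width: 0.0351
grasp_force: 0.0
```

Emit:
apply_moves(
  deltas=[
    {"dp": [-12.9,-41.7,-1],"turn": -1.569},
    {"dp": [-12.9,-41.7,-1],"turn": -1.569},
    {"dp": [-12.9,-41.7,-1],"turn": -1.569},
    {"dp": [-12.9,-41.7,-1],"turn": -1.569},
    {"dp": [-12.9,-41.7,-1],"turn": -1.569},
    {"dp": [-12.9,-41.7,-1],"turn": -1.569},
    {"dp": [-12.9,-41.7,-1],"turn": -1.569},
    {"dp": [-12.9,-41.7,-1],"turn": -1.569},
  ],
  jaw=6.5,
)

```text
t: 7.65
tool_pos: [0.5278, -0.3039, 0.2008]
tool_rot: [-180.0, 0.0, 14.6]
wrist_force: [-0.1, -0.4, 0.0]
grip_width: 0.0651
grasp_force: 0.0
```

Run:
```python
from h import *
t=grab('top');save(t,'pot.png',(235,140,355,290),3)
print(telemetry.observe()['tool_pos'],telemetry.observe()['tool_rot'])
```

```text
[ 0.52537687 -0.31051252  0.20017816] [179.81478568   0.21308256  13.95037916]
```

View pics/pot.png

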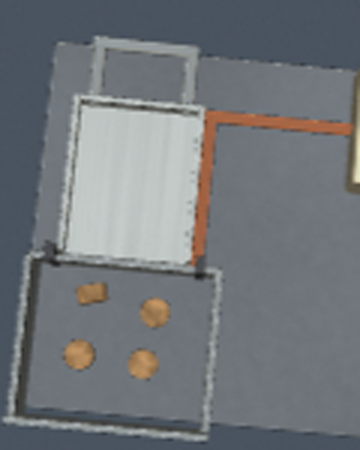

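The top view shows all four pellets in the pot, crop (92,293), (155,312), (79,354), (143,364), and the tray empty and level. Next is the charger.

Emit:
apply_moves(
  deltas=[
    {"dp": [-0.6,-2.6,-3],"turn": -0.35},
    {"dp": [-0.6,-2.6,-3],"turn": -0.35},
    {"dp": [-0.6,-2.6,-3],"turn": -0.35},
    {"dp": [-0.6,-2.6,-3],"turn": -0.35},
    {"dp": [-0.6,-2.6,-3],"turn": -0.35},
  ],
)

```text
t: 8.2
tool_pos: [0.5229, -0.3278, 0.171]
tool_rot: [-180.0, 0.0, -5.0]
wrist_force: [-0.1, -0.4, -0.5]
grip_width: 0.0649
grasp_force: 0.0
```

Emit:
apply_moves(
  deltas=[
    {"dp": [-0.35,-0.8,-1],"turn": -0.02},
    {"dp": [-0.35,-0.8,-1],"turn": -0.02},
    {"dp": [-0.35,-0.8,-1],"turn": -0.02},
  ],
)

```text
t: 8.5
tool_pos: [0.519, -0.3359, 0.1607]
tool_rot: [-180.0, 0.1, -6.2]
wrist_force: [-0.0, 0.0, 0.3]
grip_width: 0.0651
grasp_force: 0.0
```

Down 9 cm, then close.

Emit:
apply_moves(
  deltas=[
    {"dp": [0,0,-4],"turn": 0},
    {"dp": [0,0,-7],"turn": 0},
    {"dp": [0,0,-9],"turn": 0},
    {"dp": [0,0,-9],"turn": 0},
    {"dp": [0,0,-9],"turn": 0},
  ],
)

```text
t: 9.0
tool_pos: [0.5195, -0.3358, 0.0719]
tool_rot: [-180.0, 0.0, -6.2]
wrist_force: [-0.0, 0.2, 0.3]
grip_width: 0.0652
grasp_force: 0.0
```

Emit:
apply_moves(
  deltas=[
    {"dp": [0,0,0],"turn": 0},
    {"dp": [0,0,0],"turn": 0},
    {"dp": [0,0,0],"turn": 0},
    {"dp": [0,0,0],"turn": 0},
    {"dp": [0,0,0],"turn": 0},
    {"dp": [0,0,0],"turn": 0},
  ],
  jaw=2.5,
)

```text
t: 9.6
tool_pos: [0.5204, -0.3362, 0.0732]
tool_rot: [179.9, -0.2, -6.2]
wrist_force: [0.9, 1.4, 6.2]
grip_width: 0.0352
grasp_force: 59.0
```

Emit:
apply_moves(
  deltas=[
    {"dp": [0,0,0.7],"turn": 0},
    {"dp": [0,0,1.4],"turn": 0},
    {"dp": [0,0,2.1],"turn": 0},
    {"dp": [0,0,2.1],"turn": 0},
  ],
)

```text
t: 10.0
tool_pos: [0.5198, -0.3362, 0.0936]
tool_rot: [180.0, -0.1, -6.2]
wrist_force: [0.5, 0.3, -2.2]
grip_width: 0.0349
grasp_force: 59.7
```

Emit:
apply_moves(
  deltas=[
    {"dp": [-0.4,0.04,0.05],"turn": 0},
    {"dp": [-0.8,0.09,0.1],"turn": 0},
    {"dp": [-1.2,0.13,0.15],"turn": 0},
    {"dp": [-1.2,0.13,0.15],"turn": 0},
  ],
)

```text
t: 10.4
tool_pos: [0.509, -0.3344, 0.0944]
tool_rot: [-179.9, -0.2, -6.2]
wrist_force: [6.4, -0.4, -1.2]
grip_width: 0.0351
grasp_force: 60.3
```

Emit:
apply_moves(
  deltas=[
    {"dp": [-0.4,0.04,0.05],"turn": 0},
    {"dp": [-0.8,0.09,0.05],"turn": 0},
    {"dp": [-1.2,0.13,0],"turn": 0},
    {"dp": [-1.6,0.17,0],"turn": 0},
    {"dp": [-2.0,0.22,-0.1],"turn": 0},
    {"dp": [-2.4,0.26,-0.15],"turn": 0},
    {"dp": [-2.4,0.26,-0.15],"turn": 0},
  ],
)

```text
t: 11.1
tool_pos: [0.485, -0.3319, 0.0932]
tool_rot: [-180.0, -0.3, -6.2]
wrist_force: [5.4, 0.8, -0.0]
grip_width: 0.0351
grasp_force: 61.4
```

Run:
```python
from h import *
s=grab('side');t=grab('top');pickle.dump((t,s),open('c1.pkl','wb'))
r=lambda f:cv2.resize(f,(400,400),interpolation=cv2.INTER_CUBIC)
cv2.imwrite('pics/c1.png',np.hstack([r(t['frame'][150:250,410:510]),r(s['frame'][290:390,290:390])])[:,:,::-1])
```

```text
(no output)
```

View pics/c1.png

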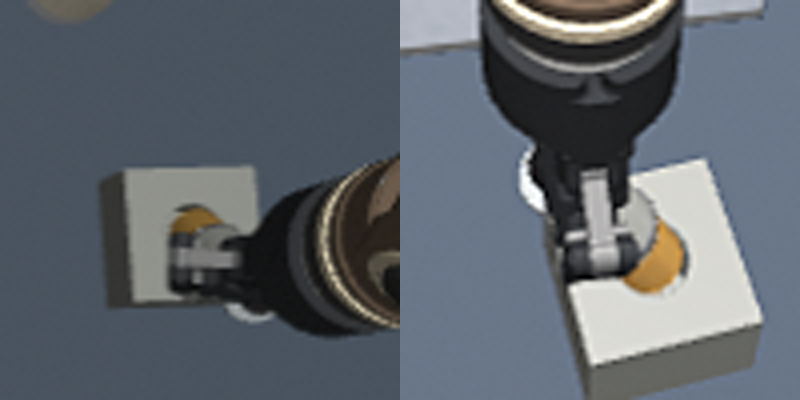

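Emit:
apply_moves(
  deltas=[
    {"dp": [0,0,1],"turn": 0},
    {"dp": [0,0,2.5],"turn": 0},
    {"dp": [0,0,5],"turn": 0},
    {"dp": [0,0,8],"turn": 0},
    {"dp": [0,0,11],"turn": 0},
    {"dp": [0,0,12],"turn": 0},
    {"dp": [0,0,12],"turn": 0},
  ],
)

```text
t: 11.9
tool_pos: [0.4837, -0.3324, 0.2136]
tool_rot: [179.9, -0.1, -6.2]
wrist_force: [0.3, 0.3, -2.6]
grip_width: 0.0349
grasp_force: 61.4
```

Emit:
apply_moves(
  deltas=[
    {"dp": [0.5,4,0],"turn": 0},
    {"dp": [1,8,0],"turn": 0},
    {"dp": [1.5,12,-0.5],"turn": 0},
    {"dp": [1.9,16,-1],"turn": 0},
    {"dp": [1.9,19,-1.5],"turn": 0},
    {"dp": [1.9,20.6,-1.7],"turn": 0},
    {"dp": [1.9,20.6,-1.7],"turn": 0},
    {"dp": [1.9,20.6,-1.7],"turn": 0},
  ],
)

```text
t: 12.7
tool_pos: [0.5021, -0.1263, 0.1945]
tool_rot: [180.0, 0.1, -6.2]
wrist_force: [-0.3, 0.2, -2.3]
grip_width: 0.0349
grasp_force: 61.5
```

Run:
```python
from h import *
from fit import W,p
s=grab('side');t=grab('top');pickle.dump((t,s),open('c2.pkl','wb'))
st=telemetry.observe();print(st['tool_pos'],st['tool_rot'],st['wrist_force'])
X=W(p,(66.8,-120,118.3));print(proj(t,X),proj(s,X),proj(t,st['tool_pos']),proj(s,st['tool_pos']))
ims=[]
for d in(t,s):
    c=proj(d,X)[0].astype(int);x,y=c-[45,50];print(x,y);ims.append(cv2.resize(d['frame'][y:y+90,x:x+80],(400,450),interpolation=cv2.INTER_CUBIC))
cv2.imwrite('pics/c2.png',np.hstack(ims)[:,:,::-1])
```

```text
[ 0.50240474 -0.12698287  0.19505383] [ 1.79976867e+02  1.71014912e-02 -6.26670560e+00] [ 0.02322143  0.19754331 -2.17741136]
[[378.92507191 189.6166857 ]] [[340.93948092 242.63712547]] [[385.24829678 208.41138664]] [[316.21162652 220.39020488]]
333 139
295 192
```

View pics/c2.png

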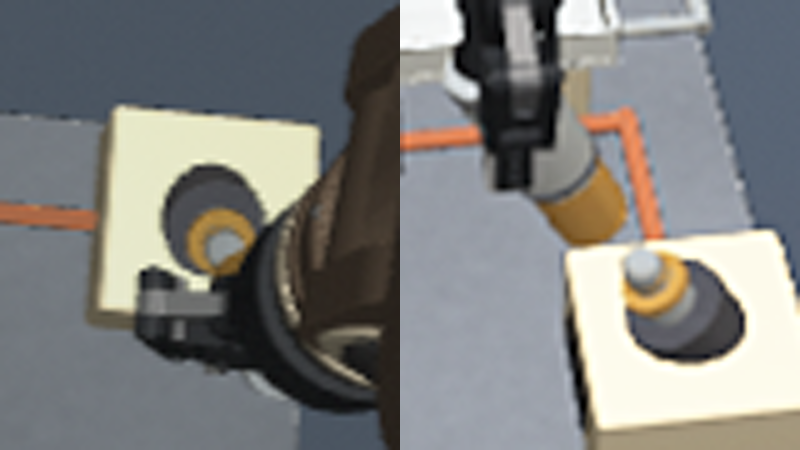

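```bash
python3 - <<'E'
from fit import *
t,s=pickle.load(open('c2.pkl','rb'))
n0=np.array([-np.sin(.5),0,np.cos(.5)])
def N(k):return W(p,np.array([85,-120,85])+k*n0)
ct=lambda X:np.round((proj(t,X)[0]-[333,139])*5,0)
cs=lambda X:np.round((proj(s,X)[0]-[295,192])*5+[400,0],0)
for k in(0,19,30,38):print('nip',k,ct(N(k)),cs(N(k)))
tp=np.array([.5024,-.127,.1950]);G=tp+[0,0,.019]
R=lambda v:W(p,np.array(v)*1000)-W(p,(0,0,0))
for d in(.070,.076):
  for f in(.4,.45,.5,.55):
    z=R([-np.sin(f),0,np.cos(f)]);x=R([np.cos(f),0,np.sin(f)]);y=R([0,1,0]);M=G-d*z
    def sil(C,r):  # extreme points of projected circle perpendicular to the projected axis
        a=np.linspace(0,6.28,90);pts=np.array([cs(C+r*(np.cos(q)*x+np.sin(q)*y)) for q in a])
        ax=cs(M-.02*z)-cs(M+.05*z);nn=np.array([-ax[1],ax[0]]);k=pts@nn;return pts[k.argmin()],pts[k.argmax()]
    ax=cs(M-.02*z)-cs(M+.05*z)
    print(d,f,'mouth',cs(M),sil(M,.016),'seam',cs(M+.034*z),sil(M+.034*z,.016),np.degrees(np.arctan2(ax[0],ax[1])).round(1),'cap top',ct(M+.112*z),cs(M+.112*z))
E
python3 - <<'E'
import pickle,cv2,numpy as np
t,s=pickle.load(open('c2.pkl','rb'))
f=s['frame'][210:290,310:400];g=t['frame'][160:240,355:445]
r=lambda f:cv2.resize(f,(630,560),interpolation=cv2.INTER_CUBIC)
cv2.imwrite('pics/c2s.png',r(f)[:,:,::-1])
E
```

```text
nip 0 [218. 227.] [668. 299.]
nip 19 [224. 240.] [649. 276.]
nip 30 [227. 247.] [638. 263.]
nip 38 [230. 253.] [630. 253.]
0.07 0.4 mouth [573. 212.] (array([606., 191.]), array([540., 233.])) seam [541. 163.] (array([576., 143.]), array([508., 186.])) 32.8 cap top [290. 370.] [461.  39.]
0.07 0.45 mouth [581. 209.] (array([613., 187.]), array([550., 234.])) seam [545. 162.] (array([577., 137.]), array([514., 187.])) 36.7 cap top [289. 376.] [456.  41.]
0.07 0.5 mouth [588. 206.] (array([618., 181.]), array([559., 232.])) seam [549. 160.] (array([580., 134.]), array([520., 188.])) 40.1 cap top [288. 381.] [451.  44.]
0.07 0.55 mouth [596. 202.] (array([624., 175.]), array([567., 229.])) seam [553. 158.] (array([583., 131.]), array([525., 187.])) 43.7 cap top [287. 386.] [446.  46.]
0.076 0.4 mouth [578. 221.] (array([610., 198.]), array([546., 243.])) seam [547. 172.] (array([581., 152.]), array([514., 195.])) 32.6 cap top [287. 366.] [467.  49.]
0.076 0.45 mouth [587. 218.] (array([620., 197.]), array([554., 239.])) seam [552. 170.] (array([583., 146.]), array([519., 194.])) 36.6 cap top [286. 370.] [463.  51.]
0.076 0.5 mouth [595. 214.] (array([625., 189.]), array([564., 238.])) seam [556. 168.] (array([586., 141.]), array([527., 196.])) 40.4 cap top [286. 375.] [459.  53.]
0.076 0.55 mouth [603. 210.] (array([632., 184.]), array([573., 235.])) seam [561. 166.] (array([592., 141.]), array([530., 192.])) 43.7 cap top [285. 379.] [455.  55.]
```

```bash
cat > nose.py <<'E'
from fit import *
from scipy.optimize import minimize
R=lambda v:W(p,np.array(v)*1000)-W(p,(0,0,0))
def fitnose(s,tp,box):
    x0,y0,x1,y1=box;S=8
    im=cv2.resize(s['frame'][y0:y1,x0:x1],None,fx=S,fy=S,interpolation=cv2.INTER_LINEAR)
    h=cv2.cvtColor(im,cv2.COLOR_RGB2HSV);m=((h[...,0]>10)&(h[...,0]<28)&(h[...,1]>100)&(h[...,2]>70)).astype(np.uint8)
    n,l,st,_=cv2.connectedComponentsWithStats(m);m=(l==1+st[1:,4].argmax()).astype(np.uint8)
    G=np.array(tp)+[0,0,.019];a=np.linspace(0,2*np.pi,60)[:,None]
    def cost(q,out=False):
        f,d,du,dv=q[0],q[1]/100,q[2],q[3]
        z=R([-np.sin(f),0,np.cos(f)]);x=R([np.cos(f),0,np.sin(f)]);y=R([0,1,0]);M=G-d*z
        c=.016*(np.cos(a)*x+np.sin(a)*y)
        P=proj(s,np.vstack([M+c,M+.034*z+c]))+[du,dv];P=((P-[x0,y0]+.5)*S-.5)
        k=np.zeros_like(m);cv2.fillConvexPoly(k,np.round(cv2.convexHull(P.astype(np.float32))*16).astype(np.int32),1,shift=4)
        return 1-(k&m).sum()/(k|m).sum()
    best=min((minimize(lambda q:cost(q)+.002*((q[2]-1.3)**2+(q[3]-1.3)**2),[f,7.4,1.3,1.3],method='Nelder-Mead',options=dict(initial_simplex=np.array([[f,7.4,1.3,1.3],[f+.06,7.4,1.3,1.3],[f,7.9,1.3,1.3],[f,7.4,2.5,1.3],[f,7.4,1.3,2.5]]))) for f in(.38,.45,.52)),key=lambda o:o.fun)
    return best.x,best.fun,st[1:,4].max()/S/S
if __name__=='__main__':
    t,s=pickle.load(open('c2.pkl','rb'))
    print(fitnose(s,[.5024,-.127,.1950],(315,215,343,243)))
    # collar component, both views
    for d,b in((s,(335,232,362,262)),(t,(365,175,392,200))):
        im=cv2.resize(d['frame'][b[1]:b[3],b[0]:b[2]],None,fx=8,fy=8);h=cv2.cvtColor(im,cv2.COLOR_RGB2HSV)
        m=((h[...,0]>10)&(h[...,0]<28)&(h[...,1]>100)&(h[...,2]>70)).astype(np.uint8)
        n,l,st,_=cv2.connectedComponentsWithStats(m);i=1+st[1:,4].argmax();print('collar bbox',st[i,0]/8+b[0],st[i,1]/8+b[1],st[i,2]/8,st[i,3]/8)
        n0=np.array([-np.sin(.5),0,np.cos(.5)]);a=np.linspace(0,6.28,60)
        P=np.array([proj(d,W(p,np.array([85,-120,85])+k*n0+15.5*(np.cos(q)*np.array([np.cos(.5),0,np.sin(.5)])+np.sin(q)*np.array([0,1,0]))))[0] for q in a for k in(14,19)]);print('pred',P.min(0),np.ptp(P,axis=0))
E
python3 nose.py
```

```text
(array([0.4615468 , 9.7483048 , 1.70486113, 1.34181679]), np.float64(0.39557383494537623), np.float64(154.25))
collar bbox 339.625 242.375 13.125 12.875
pred [338.40966726 241.11884412] [13.98576121 13.62870518]
collar bbox 370.375 180.875 14.0 13.5
pred [370.70032185 179.78157382] [13.91110916 13.5902569 ]
```

Run:
```python
from h import *
t,s=pickle.load(open('c2.pkl','rb'))
f=s['frame'][212:246,316:350];h=cv2.cvtColor(f,cv2.COLOR_RGB2HSV)
m=((h[...,0]>10)&(h[...,0]<28)&(h[...,1]>100)&(h[...,2]>70))
for i,r in enumerate(m):print(212+i,''.join('#' if v else '.' for v in r))
print(h[20,2:26].tolist())
```

```text
212 ..................................
213 ..................................
214 ..................................
215 ...............#.....##...........
216 ..................................
217 ..................................
218 ..................................
219 ..................................
220 ..................................
221 ..................................
222 ..................................
223 ..................................
224 ..................#...............
225 ..................##..............
226 ..................###.............
227 ..................###.............
228 .................#####............
229 .................######...........
230 ...............########...........
231 .............###########..........
232 .......#...#############..........
233 .......#################..........
234 ........################..........
235 .........###############..........
236 .........###############..........
237 ..........#############...........
238 ...........###########............
239 ............#########.............
240 .............######...............
241 ..................................
242 ...............................#..
243 ...............................###
244 ................................##
245 ................................##
[[108, 20, 169], [109, 21, 172], [108, 26, 169], [110, 17, 133], [15, 46, 89], [16, 107, 81], [16, 93, 85], [17, 78, 95], [16, 67, 115], [17, 102, 140], [18, 142, 144], [18, 164, 143], [18, 164, 149], [17, 162, 151], [17, 161, 154], [17, 160, 155], [17, 160, 158], [18, 160, 163], [18, 160, 169], [18, 157, 172], [18, 164, 171], [18, 164, 169], [13, 22, 162], [105, 56, 151]]
```

```bash
python3 - <<'E'
s=open('nose.py').read()
s=s.replace("        return 1-","        c2=c*18/16;B=proj(s,np.vstack([M+.034*z+c2,M+.09*z+c2]))+[du,dv];B=((B-[x0,y0]+.5)*S-.5);cv2.fillConvexPoly(k,np.round(cv2.convexHull(B.astype(np.float32))*16).astype(np.int32),0,shift=4)\n        return 1-").replace("1.3)**2+(q[3]-1.3","0.8)**2+(q[3]-0.9").replace("h[...,1]>100)&(h[...,2]>70)).astype(np.uint8)\n    n","h[...,1]>65)&(h[...,2]>70)).astype(np.uint8)\n    n")
open('nose.py','w').write(s)
E
python3 nose.py
```

```text
(array([0.4522223 , 6.8823006 , 2.14496628, 0.89745447]), np.float64(0.07301851244873132), np.float64(171.609375))
collar bbox 339.625 242.375 13.125 12.875
pred [338.40966726 241.11884412] [13.98576121 13.62870518]
collar bbox 370.375 180.875 14.0 13.5
pred [370.70032185 179.78157382] [13.91110916 13.5902569 ]
```

Run:
```python
from nose import *
from scipy.optimize import fsolve
t,s=pickle.load(open('c2.pkl','rb'))
f=.452;z=R([-np.sin(f),0,np.cos(f)]);ex=R([1,0,0]);G=np.array([.5024,-.127,.195+.019])
obs=proj(s,G-.0688*z)[0]+[2.14,.90]
for off in((.8,.9),(0,0),(1.3,1.3)):
    q=fsolve(lambda q:proj(s,G+q[0]*ex-q[1]*z)[0]+off-obs,[0,.072]);print(off,'e,d',q)
    M=G+q[0]*ex-q[1]*z
    O=W(p,(85,-120,85));n=R([-np.sin(.5),0,np.cos(.5)]);r=M-O;k=r@n;print('M',M,'along',k,'perp st.x,y',(r-k*n)@R([np.cos(.5),0,np.sin(.5)]),(r-k*n)@R([0,1,0]))
    for k in(.055,.042,.03,.019,.008):print(k,'dp cm',np.round((O+k*n-M)*100,2), 'with tilt .5:',np.round((O+k*n+q[1]*n-q[0]*R([np.cos(f),0,np.sin(f)])-G)*100,2))
```

```text
(0.8, 0.9) e,d [0.00259646 0.06924104]
M [ 0.53504735 -0.13053859  0.15171247] along 0.07656056793443125 perp st.x,y -0.0009923381026271066 -0.001610458752689373
0.055 dp cm [ 1.13  0.04 -1.84] with tilt .5: [ 0.86  0.07 -2.11]
0.042 dp cm [ 1.75 -0.03 -2.99] with tilt .5: [ 1.48  0.   -3.25]
0.03 dp cm [ 2.32 -0.09 -4.04] with tilt .5: [ 2.06 -0.06 -4.3 ]
0.019 dp cm [ 2.85 -0.15 -5.  ] with tilt .5: [ 2.58 -0.12 -5.27]
0.008 dp cm [ 3.37 -0.2  -5.97] with tilt .5: [ 3.1  -0.17 -6.23]
(0, 0) e,d [0.00285326 0.07259296]
M [ 0.53675814 -0.13072402  0.14869716] along 0.07308938369432462 perp st.x,y -0.0009277990642284562 -0.0016104587526893455
0.055 dp cm [ 0.96  0.06 -1.54] with tilt .5: [ 0.68  0.09 -1.83]
0.042 dp cm [ 1.58 -0.01 -2.68] with tilt .5: [ 1.3   0.02 -2.97]
0.03 dp cm [ 2.15 -0.07 -3.74] with tilt .5: [ 1.87 -0.04 -4.02]
0.019 dp cm [ 2.68 -0.13 -4.7 ] with tilt .5: [ 2.4  -0.1  -4.99]
0.008 dp cm [ 3.2  -0.18 -5.67] with tilt .5: [ 2.92 -0.15 -5.95]
(1.3, 1.3) e,d [0.00220309 0.06770979]
M [ 0.53399137 -0.13042413  0.15308994] along 0.07827864542309321 perp st.x,y -0.0012640778642660402 -0.00161045875268933
0.055 dp cm [ 1.24  0.03 -1.98] with tilt .5: [ 0.97  0.06 -2.23]
0.042 dp cm [ 1.86 -0.04 -3.12] with tilt .5: [ 1.59 -0.01 -3.37]
0.03 dp cm [ 2.43 -0.1  -4.18] with tilt .5: [ 2.16 -0.07 -4.42]
0.019 dp cm [ 2.95 -0.16 -5.14] with tilt .5: [ 2.69 -0.13 -5.39]
0.008 dp cm [ 3.48 -0.21 -6.11] with tilt .5: [ 3.21 -0.19 -6.35]
```

Emit:
apply_moves(
  deltas=[
    {"dp": [0.6,0.05,-1],"turn": 0},
    {"dp": [1.1,0.05,-1.8],"turn": 0},
    {"dp": [1.5,0,-2.5],"turn": 0},
    {"dp": [1.7,0,-2.85],"turn": 0},
    {"dp": [1.7,0,-2.85],"turn": 0},
    {"dp": [1.7,0,-2.85],"turn": 0},
  ],
)

```text
t: 13.4
tool_pos: [0.5194, -0.126, 0.1668]
tool_rot: [-180.0, 0.0, -6.2]
wrist_force: [-0.5, 0.2, -2.8]
grip_width: 0.0347
grasp_force: 61.5
```

Run:
```python
from nose import *
s=grab('side');t=grab('top');o=telemetry.observe();pickle.dump((t,s,o),open('c3.pkl','wb'))
print(o['tool_pos'],o['wrist_force'])
f=s['frame'][220:262,322:366];h=cv2.cvtColor(f,cv2.COLOR_RGB2HSV)
m=((h[...,0]>10)&(h[...,0]<28)&(h[...,1]>65)&(h[...,2]>70))
for i,r in enumerate(m):print(220+i,''.join('#' if v else '.' for v in r))
cv2.imwrite('pics/c3.png',cv2.resize(s['frame'][205:275,300:380],(800,600)[:2] and (640,560),interpolation=cv2.INTER_CUBIC)[:,:,::-1])
```

```text
[ 0.5194956 -0.1259837  0.1672138] [-0.37222356  1.05095849 -2.66615158]
220 ............................................
221 ............................................
222 ............................................
223 ............................................
224 ............................................
225 ............................................
226 ............................................
227 ............................................
228 ............................................
229 ............................................
230 ............................................
231 ....................#.......................
232 ....................##......................
233 ....................###.....................
234 ....................###.....................
235 ...................#####....................
236 ..................#######...................
237 .................########...................
238 ................#########...................
239 ...............###########..................
240 .........#################.................
[... 330 characters left out ...]
#.............
248 ................####....#######.............
249 .................###...##.#####.............
250 .......#.........#############..............
251 .......#..........############..............
252 .......#..........###########...............
253 .......#..........##########................
254 .......#............#######.................
255 .......................#....................
256 ............................................
257 ........#...................................
258 ........#...................................
259 ........#...................................
260 ............................................
261 ............................................
```

View pics/c3.png

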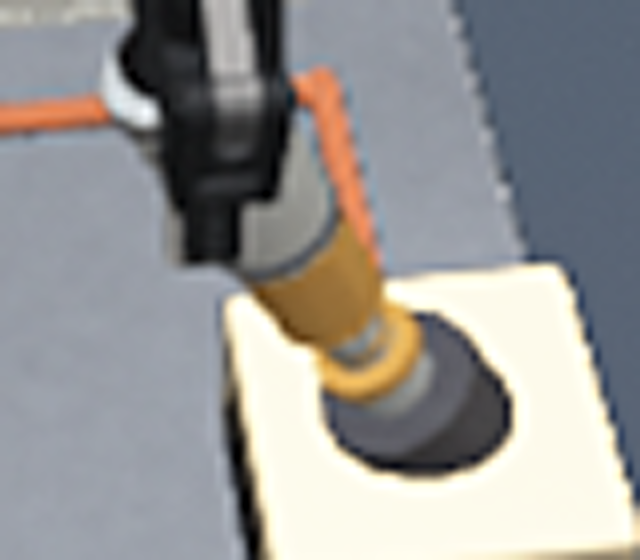

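The mouth (crop about (350,320)) sits right over the nipple tip and in line with the post and collar (370,350). I insert along the nipple axis, watching the force.

Emit:
apply_moves(
  deltas=[
    {"dp": [0.19,-0.02,-0.35],"turn": 0},
    {"dp": [0.38,-0.04,-0.7],"turn": 0},
    {"dp": [0.57,-0.06,-1.05],"turn": 0},
    {"dp": [0.57,-0.06,-1.05],"turn": 0},
  ],
)

```text
t: 13.9
tool_pos: [0.525, -0.1265, 0.1556]
tool_rot: [-180.0, 0.1, -6.2]
wrist_force: [-0.9, 0.2, -2.1]
grip_width: 0.0347
grasp_force: 61.5
```

Emit:
apply_moves(
  deltas=[
    {"dp": [0.1,-0.01,-0.3],"turn": 0},
    {"dp": [0.2,-0.02,-0.6],"turn": 0},
    {"dp": [0.3,-0.03,-0.9],"turn": 0},
    {"dp": [0.3,-0.03,-0.9],"turn": 0},
  ],
)

```text
t: 14.3
tool_pos: [0.528, -0.1268, 0.1476]
tool_rot: [180.0, 0.0, -6.2]
wrist_force: [-2.0, -0.1, 0.4]
grip_width: 0.0347
grasp_force: 62.1
```

Emit:
apply_moves(
  deltas=[
    {"dp": [0.07,-0.01,-0.2],"turn": 0},
    {"dp": [0.14,-0.02,-0.4],"turn": 0},
    {"dp": [0.14,-0.02,-0.4],"turn": 0},
    {"dp": [0.14,-0.02,-0.4],"turn": 0},
  ],
)

```text
t: 14.7
tool_pos: [0.5293, -0.127, 0.1448]
tool_rot: [180.0, -0.1, -6.2]
wrist_force: [-5.6, 2.0, 8.6]
grip_width: 0.0348
grasp_force: 62.1
```

```bash
cat > look.py <<'E'
from nose import *
s=grab('side');o=telemetry.observe();pickle.dump((s,o),open('c4.pkl','wb'))
print(np.round(o['tool_pos'],4),np.round(o['wrist_force'],1),np.round(o['moment'],2))
f=s['frame'][225:262,325:362];h=cv2.cvtColor(f,cv2.COLOR_RGB2HSV)
m=((h[...,0]>10)&(h[...,0]<28)&(h[...,1]>65)&(h[...,2]>70))
for i,r in enumerate(m):print(225+i,''.join('.' if not v else '#' if h[i,j,2]>185 else 'o' for j,v in enumerate(r)))
E
python3 look.py
```

```text
[ 0.5292 -0.127   0.1449] [-6.   1.8  9.5] [0.26 1.02 0.03]
225 .....................................
226 .....................................
227 .....................................
228 .....................................
229 .....................................
230 .....................................
231 .....................................
232 .....................................
233 .....................................
234 .....................................
235 .....................................
236 .....................................
237 .....................................
238 .....................o...............
239 .....................oo..............
240 .....................ooo.............
241 .....................ooo#............
242 ....................oooo#............
243 ...................oooooo#...........
244 ..................ooooooooo..........
245 ................oooooooooooo.........
246 .........#o.oooooooooooooo#o.........
247 ..........#ooooooooooooooo#o.........
248 ...........#oooooooooooooo##o........
249 ............ooooooooooooooooo........
250 ....#.......#ooooooooooooooo.........
251 ....#........#oooooooooooooo.........
252 ....o.........#oooooooooooo..........
253 ....o..........ooooooooooo...........
254 ....o............oooooooo............
255 ..................oooooo.............
256 .....................................
257 .....#...............................
258 .....o...............................
259 .....o...............................
260 .....................................
261 .....................................
```

Emit:
apply_moves(
  deltas=[
    {"dp": [0.1,-0.01,-0.2],"turn": 0},
    {"dp": [0.2,-0.02,-0.4],"turn": 0},
    {"dp": [0.2,-0.02,-0.4],"turn": 0},
    {"dp": [0.2,-0.02,-0.4],"turn": 0},
  ],
)

```text
t: 15.15
tool_pos: [0.5318, -0.1273, 0.14]
tool_rot: [180.0, -0.1, -6.2]
wrist_force: [-2.6, 1.2, 3.6]
grip_width: 0.0352
grasp_force: 62.2
```

Emit:
apply_moves(
  deltas=[
    {"dp": [0.1,-0.01,-0.18],"turn": 0},
    {"dp": [0.19,-0.02,-0.35],"turn": 0},
    {"dp": [0.19,-0.02,-0.35],"turn": 0},
    {"dp": [0.19,-0.02,-0.35],"turn": 0},
  ],
)

```text
t: 15.55
tool_pos: [0.5331, -0.1274, 0.1374]
tool_rot: [180.0, -0.0, -6.2]
wrist_force: [-7.7, 1.8, 14.1]
grip_width: 0.0348
grasp_force: 63.5
```

Emit:
apply_moves(
  deltas=[
    {"dp": [0.07,-0.01,-0.13],"turn": 0},
    {"dp": [0.14,-0.01,-0.26],"turn": 0},
    {"dp": [0.14,-0.01,-0.26],"turn": 0},
    {"dp": [0.14,-0.01,-0.26],"turn": 0},
  ],
)

```text
t: 15.95
tool_pos: [0.5332, -0.1275, 0.1371]
tool_rot: [180.0, -0.0, -6.2]
wrist_force: [-19.5, 3.3, 30.9]
grip_width: 0.0347
grasp_force: 64.9
```

```bash
python3 look.py | grep -v '\.\{37\}'
python3 - <<'E'
from nose import *
s,o=pickle.load(open('c4.pkl','rb'))
# expected silhouette at stop (k=8) and alternatives
n=R([-np.sin(.5),0,np.cos(.5)]);O=W(p,(85,-120,85));a=np.linspace(0,6.28,60)[:,None]
for k in(8,11,14):
    c=.016*(np.cos(a)*R([np.cos(.5),0,np.sin(.5)])+np.sin(a)*R([0,1,0]))
    P=proj(s,O+k/1000*n+c)+[.8,.9];S=proj(s,O+(k+34)/1000*n+c*18/16)+[.8,.9];print(k,'mouth max',P.max(0),'seam x max/y min',S.max(0),S.min(0))
E
```

```text
[ 0.5332 -0.1275  0.1371] [-18.8   3.8  31.4] [0.63 3.21 0.08]
240 .......................o#............
241 .......................o#............
242 .......................oo#...........
243 .......................oo##..........
244 ......................ooooo..........
245 .....................ooooooo.........
246 ....................ooooooooo........
247 ...................ooooooooooo.......
248 ...........#oo..oooooooooooo#o.......
249 ............#ooooooooooooooooo.......
250 .............#oooooooooooooooo.......
251 ....#.........oooooooooooooo#o.......
252 ....o.........#ooooooooooooo#o.......
253 ....o..........oooooooooooooo........
254 ....o...........ooooooooooooo........
255 .................ooooooooooo.........
256 ..................ooooooooo..........
257 .....#..............ooooo............
258 .....o...............................
259 .....o...............................
8 mouth max [354.59295122 257.26793535] seam x max/y min [348.59210948 249.89641208] [333.31961837 235.32449865]
11 mouth max [354.00163581 256.56155642] seam x max/y min [347.9703803  249.15293681] [332.67315071 234.56453104]
14 mouth max [353.40761625 255.8519437 ] seam x max/y min [347.34572102 248.40595265] [332.02367815 233.80104764]
```

Emit:
apply_moves(
  deltas=[
    {"dp": [-0.06,0.01,0.11],"turn": 0},
    {"dp": [-0.06,0.01,0.11],"turn": 0},
    {"dp": [-0.06,0.01,0.11],"turn": 0},
    {"dp": [-0.06,0.01,0.11],"turn": 0},
    {"dp": [-0.06,0.01,0.11],"turn": 0},
    {"dp": [-0.06,0.01,0.11],"turn": 0},
    {"dp": [-0.06,0.01,0.11],"turn": 0},
  ],
)

```text
t: 16.7
tool_pos: [0.5332, -0.1274, 0.1373]
tool_rot: [180.0, -0.0, -6.2]
wrist_force: [-14.4, 3.0, 24.8]
grip_width: 0.0351
grasp_force: 63.7
```

Run:
```python
from nose import *
s=grab('side');o=telemetry.observe();print(np.round(o['tool_pos'],4),np.round(o['wrist_force'],1),o['grasp_force'])
x,f,_=fitnose(s,o['tool_pos'],(330,236,358,260));print(x,f)
```

```text
[ 0.5332 -0.1274  0.1373] [-13.9   2.7  23.8] 63.703497648239136
[0.54230019 6.9834653  0.70121695 2.53171308] 0.16410105878391856
```

```bash
python3 -c "
from rig import arm;print(arm.sign_off())"
```

```text
the job is handed in; nothing more can be done
None
```

I tipped all four pellets into the pot and let the tray back down. I then handed in at about 17 s, still gripping the charger and pressing it at roughly 28 N along the nipple; the force drop at the snap and the hard stop after it indicate the collar is fully down. The bottle, timer and spatula were not touched.

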